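File the returned binder in the leaning rack

TASK

In the archive cellar, take the tall orange binder out of the wooden returns stand and slide it into the one free slot of the grey leaning rack (the slot marked by the orange clip), spine outwards, until it is fully home on the slot floor. Ease it down the slot rather than letting it drop, and leave the three short files and the inspection lamp where they are.

Things in the scene. Friction and masses are not known exactly. Their poses are not given: they have to be found in the camera images.
- binder: Closed rigid orange binder, brown covers: a slab 140 (own x) x 24 (own y, thickness) x 180 mm (own z), 0.2 to 0.33 kg. Origin: centre of its foot; +z runs from foot to spine, the 140 x 24 mm end with a white label and a black finger hole. Starts upright in the stand, spine up. Grip it across its 24 mm, at the spine end. May be filed either way round about its z.
- spine (a point): Centre of the binder's spine face, 180 mm from the foot along the binder's +z; axes as the binder's.
- stand: Fixed wooden returns stand: base 190 x 110 mm, with a pocket 154 x 36 mm inside; long walls reach 56 mm above the table, end walls 41 mm. Origin: underside centre, on the table; own x along the pocket's length, z up. The binder's foot rests on its floor, 6 mm above the table; lift straight up.
- rack: Fixed grey steel rack with four slots side by side along its own y, at -54, -18, +18 and +54 mm. Origin: on the table under the middle of the slot floors; z up. The slots lean 30 degrees: their mouths point up and towards the rack's -x (the robot's side). It spans 151 mm in y and x -140 to +85 mm; 190 mm high with its files.
- free_slot (a point): Floor centre of the free slot, 56 mm above the table. +z points out along the slot, 30 degrees off vertical (up and to the rack's -x); x up and to the rack's +x, y across. Free space 29 mm in y, 154 mm in x; round-topped dividers 7 mm thick reach z = 100 mm, a bed on the -x side z = 120 mm, a wall on the +x side 60 mm. Home: binder foot at z = 0, its z along this z, 68 mm prouder than the files.
- clip: Thin orange marker clips, 26 mm wide, on the end walls of the free slot, part of the rack (fixed, cannot be touched). Origin: on the table straight under the free slot's floor centre; axes as the rack's.
- blue_file: Short blue file, loose, a slab 120 x 24 x 112 mm standing in one of the rack's other slots, against the bed; it reaches 112 mm out of the slot floor along the slot. Origin: on the table straight under its slot's floor centre; axes as the rack's. Leave it alone.
- green_file: Short green file, loose, a slab 120 x 24 x 112 mm standing in one of the rack's other slots, against the bed; it reaches 112 mm out of the slot floor along the slot. Origin: on the table straight under its slot's floor centre; axes as the rack's. Leave it alone.
- grey_file: Short grey file, loose, a slab 120 x 24 x 112 mm standing in one of the rack's other slots, against the bed; it reaches 112 mm out of the slot floor along the slot. Origin: on the table straight under its slot's floor centre; axes as the rack's. Leave it alone.
- lamp: Yellow hand inspection lamp lying loose on the table, about 170 mm long (own y) x 50 x 50 mm. Origin: underside, near the middle. Leave it alone.
Things that resemble listed ones, but are neither listed nor needed, are in the scene too. Leave any red or yellow look-alike of the binder alone.

How it is judged (in metres and radians):
At the end, for the whole second after the job is handed in: The orange binder is at rest in the free slot, spine outwards: its foot within 9 mm of the slot floor, within 13 mm of the slot's middle along its length and 6 mm across, its length within 7 degrees of the slot's direction (x of binder in the frame of free_slot between -0.013 and 0.013 m and y of binder in the frame of free_slot between -0.006 and 0.006 m and z of binder in the frame of free_slot between -0.006 and 0.009 m and z of spine in the frame of free_slot above 0.165 m and angle between the z axis of binder and the z axis of free_slot, either way round below 0.12 rad and angle between the y axis of binder and the y axis of free_slot, either way round below 0.15 rad and linear speed of binder below 0.02 m/s); the robot touches nothing.
It fails at once if the binder is dropped into the slot (faster than 0.7 m/s while its foot is between the dividers) (x of binder in the frame of free_slot between -0.03 and 0.03 m and y of binder in the frame of free_slot between -0.015 and 0.015 m and z of binder in the frame of free_slot between -0.02 and 0.1 m and linear speed of binder above 0.7 m/s).
It fails at once if the blue file is shifted more than 20 mm (distance of blue_file from where it was at the start of the episode above 0.02 m).
It fails at once if the green file is shifted more than 20 mm (distance of green_file from where it was at the start of the episode above 0.02 m).
It fails at once if the grey file is shifted more than 20 mm (distance of grey_file from where it was at the start of the episode above 0.02 m).
It fails at once if the lamp is shifted more than 20 mm (distance of lamp from where it was at the start of the episode above 0.02 m).
It also fails if it takes over 48 s, if anything falls off the work surface, if the arm or the gripper's body presses on something with over 40 N, if the wrist force passes 120 N, or if a joint passes its speed limit or range.

ROBOT

A 6-joint arm with a two-finger parallel gripper is mounted at the origin on the work surface. World frame = base frame: x ahead of the robot, y to its left, z up, the work surface at z = 0. Lengths are in mm, angles in degrees, forces in N, time in s.
With the tool pointing down it reaches from about 325 to 925 mm from the base axis. Payload 3.1 kg.
Tool frame: the origin (TCP) lies at the very end of the fingers, on their centre line; the grasp point (between the pads) lies grasp_offset behind it (grasp_offset is the distance from the TCP to the grasp point, in mm); z points along the fingers, y is the line along which they close (so a half turn about z gives the same grasp; the last joint's range is limited). The gripper opens to 85 mm and grips with 20 to 120 N. Pads are 22 mm wide; open, the fingers measure 114 mm over their backs; the gripper's body (76 mm by 85 mm) begins 54 mm behind the grasp point. The pads swing forward as they close: fully open they stand 13 mm farther back than shut.
Start: joints at [65.821, 12.427, 92.441, -0, 75.132, -6.429], TCP at [190.524, 595.265, 231.3] pointing down, gripper open.
Joint ranges: [-157.48, 157.48], [-44.54, 120.13], [17.64, 146.25], [-64.5, 244.5], [7.68, 150.69], [-147.95, 147.95]. Speed limits (degrees/s): [159.86, 159.86, 180, 180, 180, 180].

INTERFACE

Orientations are given as [roll, pitch, yaw] about the fixed x, y, z axes, in that order (R = Rz(yaw) Ry(pitch) Rx(roll)).
In Python, from station import * gives the robot as it stands. Calls block until the motion is done:
- goto(position, orientation): joint-space move of the TCP to a pose.
- move_l(position, attitude=None, speed=150): straight line of the TCP; attitude=None keeps the orientation; speed is the mean speed in mm/s.
- move_j(angles): joint-space move.
- grip(opening, squeeze=None): finger opening in mm; squeeze is the grip in N (None keeps the last); returns when the fingers have stopped.
- wait(seconds).
- solve_ik(position, orientation): joint angles nearest the present ones, or None.
- get_obs(): the state.
- get_image(name): name is "side" or "top" or "wrist"; returns the picture (400x640x3 uint8, red, green, blue); there is no depth.
- get_calibration(name): a dict with "fx", "fy", "cx", "cy" (pixels), "R" (3x3) and "t" (3): a world point X has camera coordinates R X + t; the wrist camera has in their place "mount" (4x4, takes a point from camera to tool coordinates, whose origin is the TCP and whose axes are the flange's). Camera axes: x right, y down, z forward; pixel columns grow to the right and rows downward; lengths in mm; the calibration is good to about 2 mm. A picture is of the moment at which its call begins: read the wrist's pose just before it. get_calibration takes no time and is no camera call.
A pose or a line that the arm cannot do raises Unreachable and nothing moves.
- sign_off(): hands the job in; it is judged then, once.
Trained networks look in the newest picture that a camera, given by its name, has taken for a name from the list of things; names that differ only in an ending like _2 or _b are one class to them, and where a whole thing is asked for, a point or a joint stands for the part that bears it (a point fixed in the world has none). Each returns a list of dicts, best first, with "score" (0 to 1); they miss things now and then, are a little off and sometimes report something else, mostly with a low value. They report only what shows in the picture. A call takes as long as a camera call. They do not tell look-alikes from the thing itself.
- spot_in(name, camera): "extent" ([centre column, centre row, width, height] in pixels, round what is visible of it).
- regions_of(name, camera): "region" (400x640 bool, what is visible of it) and "extent" ([centre column, centre row, width, height] in pixels, round what is visible of it).
The state is a dict: "t": time; "joint_pos": joint angles; "qvel": joint speeds; "effort": joint torques, N m; "tcp_pos": TCP position; "ee_rot": TCP orientation; "wrist_force": force on the tool from outside, world axes, zero at the start; "moment": the same for the moment, N m; "grip_width": finger opening in mm; "grip_force": force on a finger pad.
Only numpy, scipy, OpenCV 4.12 (cv2) and the standard library are available. Lean on these libraries where they do the work, as an engineer would, in place of code of your own. Each camera call takes 0.05 s, during which the arm holds its last target. There are 200 camera calls.

## Working session

There is one attempt and no reset: what is moved stays moved. The work goes in short steps, each a Python script; the robot and the scene stay as the last script left them, time stands still between calls to the robot, and variables do not carry over. Pictures are saved under pics/ and viewed, at most 10 in all, crops included, and the job is handed in when it is done.

```bash
mkdir -p pics; ls; python3 - <<'E'
from station import *
import cv2,numpy as np
o=get_obs();print(o['t'],o['tcp_pos'],o['ee_rot'],o['grip_width'])
for c in('side','top'):
    im=get_image(c);cv2.imwrite(f'pics/{c}0.png',im[:,:,::-1])
    k=get_calibration(c);print(c,{a:np.round(np.array(b),4).tolist() for a,b in k.items()})
    for n in('binder','stand','rack','clip','lamp'):
        for d in spot_in(n,c)[:4]:print(n,round(d['score'],2),np.round(d['extent']).tolist())
print(get_calibration('wrist'));print(grasp_offset)
E
```

```text
pics
0.0 [190.16831425 594.49625496 229.94643419] [-1.79860287e+02 -1.56642478e-02  1.62251177e+02] 85.17870749188194
side {'fx': 440.3436, 'fy': 440.3436, 'cx': 312.0529, 'cy': 199.7216, 'R': [[0.1129, 0.9936, 0.0081], [0.8759, -0.0956, -0.4729], [-0.4691, 0.0605, -0.8811]], 't': [-7.8841, -528.0588, 1360.2313]}
binder 0.88 [151.0, 217.0, 74.0, 92.0]
binder 0.81 [230.0, 179.0, 34.0, 90.0]
binder 0.55 [235.0, 275.0, 82.0, 50.0]
stand 0.89 [237.0, 203.0, 63.0, 76.0]
rack 0.91 [406.0, 155.0, 95.0, 118.0]
clip 0.82 [384.0, 145.0, 42.0, 70.0]
clip 0.38 [231.0, 180.0, 36.0, 89.0]
lamp 0.82 [369.0, 274.0, 78.0, 56.0]
top {'fx': 367.9068, 'fy': 367.9068, 'cx': 316.5163, 'cy': 193.7027, 'R': [[-0.007, -0.9997, -0.0223], [-0.9928, 0.0097, -0.1196], [0.1198, 0.0213, -0.9926]], 't': [-55.7679, 685.6089, 1040.7952]}
binder 0.98 [448.0, 200.0, 51.0, 54.0]
binder 0.8 [381.0, 148.0, 52.0, 38.0]
binder 0.29 [234.0, 251.0, 80.0, 86.0]
rack 0.61 [234.0, 249.0, 81.0, 87.0]
lamp 0.77 [286.0, 156.0, 57.0, 38.0]
{'fx': 314.6890869851286, 'fy': 314.6890869851286, 'cx': 323.93529998878233, 'cy': 200.4477391794483, 'mount': array([[ 5.05256725e-04, -9.63566950e-01, -2.67466778e-01,
         6.62204759e+01],
       [ 9.99999842e-01,  4.20478354e-04,  3.74243112e-04,
         9.93525315e-01],
       [-2.48144304e-04, -2.67466925e-01,  9.63567010e-01,
        -1.42568638e+02],
       [ 0.00000000e+00,  0.00000000e+00,  0.00000000e+00,
         1.00000000e+00]])}
18.700000000000003
```

```bash
python3 - <<'E'
import cv2,numpy as np
a=cv2.imread('pics/side0.png')[60:320,90:490];b=cv2.imread('pics/top0.png')[90:330,160:520]
cv2.imwrite('pics/s1.png',cv2.resize(a,(800,520),interpolation=cv2.INTER_CUBIC))
cv2.imwrite('pics/t1.png',cv2.resize(b,None,fx=2.2,fy=2.2,interpolation=cv2.INTER_CUBIC))
E
```

```text
(no output)
```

View pics/s1.png

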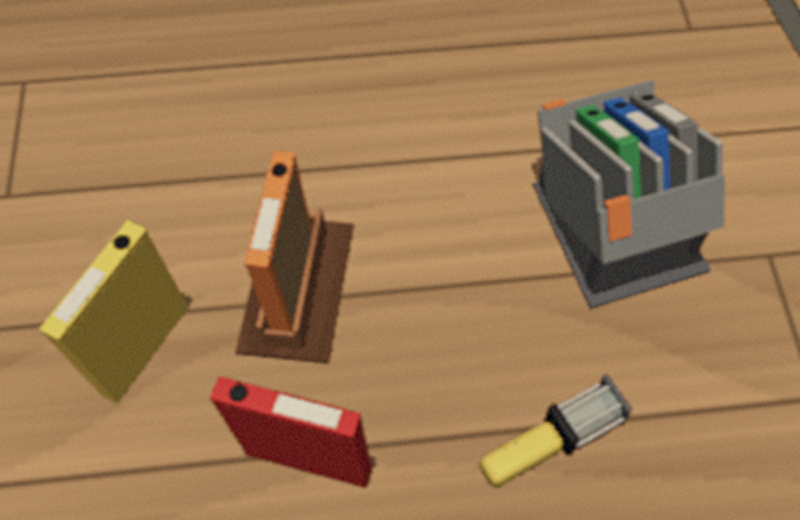

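View pics/t1.png

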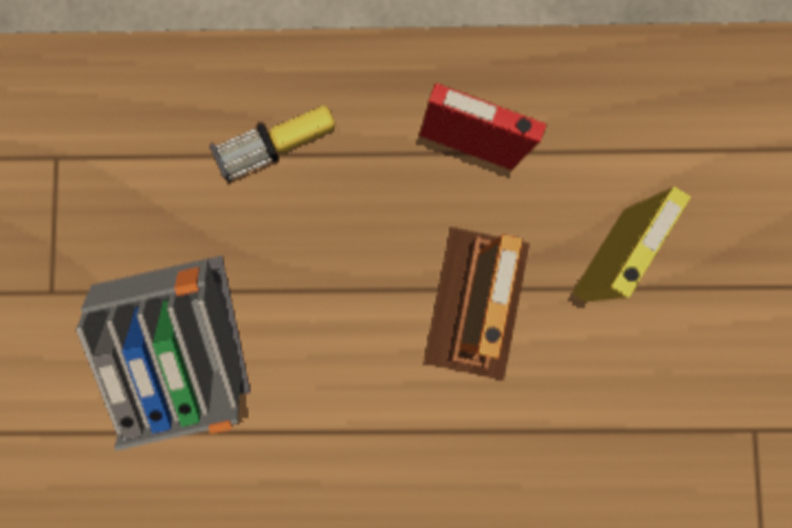

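The three binder look-alikes in the side crop are:
- yellow at (95,310)
- red at (290,420)
- orange at (275,235)

The orange one stands in the wooden stand, so it is the binder. In the top crop it's at (500,295).

In the top crop the free slot is the rack's rightmost one (slot at -54). Its clips are at (187,280) and (222,427).

```bash
cat > h.py <<'E'
from station import *
import numpy as np,cv2
from scipy.spatial.transform import Rotation as Ro
from scipy.optimize import least_squares
def cam(c,pose=None):
    k=get_calibration(c);K=np.array([[k['fx'],0,k['cx']],[0,k['fy'],k['cy']],[0,0,1]])
    if c!='wrist': return K,np.array(k['R']),np.array(k['t'])
    p,e=pose;T=np.eye(4);T[:3,:3]=Ro.from_euler('xyz',e,degrees=True).as_matrix();T[:3,3]=p
    M=np.linalg.inv(T@np.array(k['mount']));return K,M[:3,:3],M[:3,3]
def proj(C,X):
    K,R,t=C;p=(np.atleast_2d(X)@R.T+t)@K.T;return p[:,:2]/p[:,2:]
def onz(C,uv,z):
    K,R,t=C;d=np.linalg.inv(K)@[*uv,1];d=R.T@d;o=-R.T@t;return o+d*(z-o[2])/d[2]
def tri(Cs,uvs):
    P=[K@np.c_[R,t] for K,R,t in Cs];X=cv2.triangulatePoints(P[0],P[1],np.array(uvs[0],float),np.array(uvs[1],float))[:,0];return X[:3]/X[3]
S2R=lambda x,y,z:np.array([x*np.cos(np.pi/6)-z*.5,y,56+x*.5+z*np.cos(np.pi/6)])  # slot frame -> clip (rack) axes
E
python3 - <<'E'
from h import *
s,t=cam('side'),cam('top')
S=lambda u,v:np.array([90+u/2,60+v/2]);T=lambda u,v:np.array([160+u/2.2,90+v/2.2])
print('spine');a=[((273,153),(478,355)),((296,153),(500,357))]
# side view camera faces -x: side-top edge is -x end = top-view bottom
sp=[((273,153),(498,357)),((296,153),(478,355)),((270,265),(500,235)),((248,263),(522,238)),((279,170),(492,335))]
sp[2]=((270,265),(500,235))
for p,q in sp:
    X=tri((s,t),(S(*p),T(*q)));print(X.round(), 'z186 side',onz(s,S(*p),186).round()[:2],'top',onz(t,T(*q),186).round()[:2])
print('clips',tri((s,t),(S(618,198),T(190,267))).round(),tri((s,t),(S(553,104),T(222,428))).round(), S2R(80,0,60),S2R(-80,0,120))
print('base',[onz(s,S(*p),0).round() for p in((592,305),(708,265),(535,183))])
E
```

```text
spine
[ 519. -238.  180.] z186 side [ 524. -236.] top [ 519. -237.]
[ 522. -214.  179.] z186 side [ 527. -212.] top [ 522. -215.]
[ 658. -243.  182.] z186 side [ 661. -242.] top [ 658. -243.]
[ 654. -266.  184.] z186 side [ 656. -264.] top [ 654. -268.]
[ 544. -231.  182.] z186 side [ 547. -230.] top [ 544. -231.]
clips [624. 114. 193.] [434.  88. 116.] [ 39.2820323    0.         147.96152423] [-129.2820323     0.          119.92304845]
base [array([650., 114.,   0.]), array([612., 267.,   0.]), array([468.,  74.,   0.])]
```

```bash
cat >> h.py <<'E'
def eul(R): return Ro.from_matrix(R).as_euler('xyz',degrees=True)
def tool(yaw,lean,sgn):  # tool z down tilted by lean towards +x of yaw frame; tool y = sgn*y of the frame
    l=np.radians(lean);z=np.array([np.sin(l),0,-np.cos(l)]);y=np.array([0,sgn,0.]);x=np.cross(y,z)
    return eul(Ro.from_euler('z',yaw,degrees=True).as_matrix()@np.c_[x,y,z])
def slotpt(c,yaw,v): return np.array([c[0],c[1],0])+Ro.from_euler('z',yaw,degrees=True).as_matrix()@S2R(*v)
E
python3 - <<'E'
from h import *
for sg in(1,-1):
    print(sg)
    for d in(140,280): print('slot',d,solve_ik(slotpt((562,116),13,(0,0,d)),tool(13,30,sg)))
    for z in (145,400): print('binder',z,solve_ik((589,-240,z),tool(-12,0,sg)))
    print('look',solve_ik(slotpt((562,116),13,(30,0,370)),tool(13,30,sg)))
E
```

```text
1
slot 140 [  -0.6634218   -17.63528904  132.0694719    11.36719462   36.81588302
 -111.03186316]
slot 280 [  -4.11020048  -38.18402652  131.07589617    9.92379222   58.60374715
 -110.13524913]
binder 145 [-2.84881807e+01  1.84330247e+01  9.47605320e+01 -5.08888749e-14
  6.68064433e+01 -1.06488181e+02]
binder 400 [-2.84881807e+01  9.16795294e+00  7.84936577e+01 -5.08888749e-14
  9.23383893e+01 -1.06488181e+02]
look [  -5.37234765  -42.52635672  123.6098346     9.62690566   70.45483167
 -109.29436497]
-1
slot 140 [ -0.6634218  -17.63528904 132.0694719   11.36719462  36.81588302
  68.96813684]
slot 280 [ -4.11020048 -38.18402652 131.07589617   9.92379222  58.60374715
  69.86475087]
binder 145 [-2.84881807e+01  1.84330247e+01  9.47605320e+01 -2.54444375e-14
  6.68064433e+01  7.35118193e+01]
binder 400 [-2.84881807e+01  9.16795294e+00  7.84936577e+01 -2.54444375e-14
  9.23383893e+01  7.35118193e+01]
look [ -5.37234765 -42.52635672 123.6098346    9.62690566  70.45483167
  70.70563503]
```

```bash
python3 - <<'E'
from h import *
import json
L={}
for n,p,y in(('rack',(530,115,350),13),('bind',(570,-240,340),-12)):
    goto(p,tool(y,0,-1)); wait(.4)
    o=get_obs();L[n]=(list(map(float,o['tcp_pos'])),list(map(float,o['ee_rot'])))
    cv2.imwrite(f'pics/w_{n}.png',get_image('wrist')[:,:,::-1])
    print(n,o['t'],L[n])
json.dump(L,open('looks.json','w'))
a=cv2.imread('pics/w_rack.png');b=cv2.imread('pics/w_bind.png')
C=cam('wrist',L['rack']);Cb=cam('wrist',L['bind'])
print(proj(C,slotpt((562,116),13,(0,0,0))),proj(Cb,[589,-240,186]))
E
```

```text
rack 3.15 ([529.9557329024564, 115.2311976797618, 349.9305768966677], [-179.99937063578122, 0.007530678686900856, 13.025523290990332])
bind 4.9417 ([570.172970252494, -239.4157799091801, 340.1181471103112], [179.99822760584158, -0.010358704519517738, -11.946095109886102])
[[329.34314342 141.83947763]] [[321.36688634 168.47770578]]
```

View pics/w_rack.png

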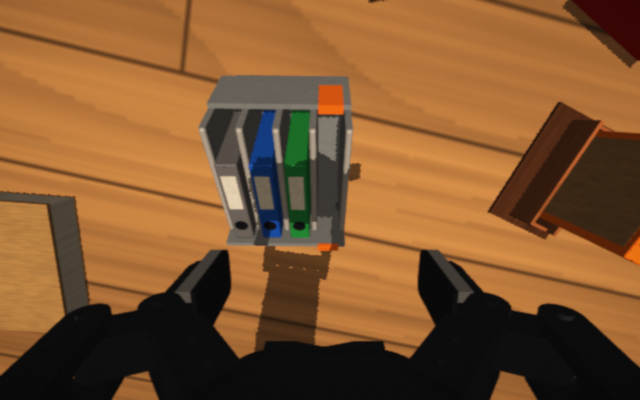

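View pics/w_bind.png

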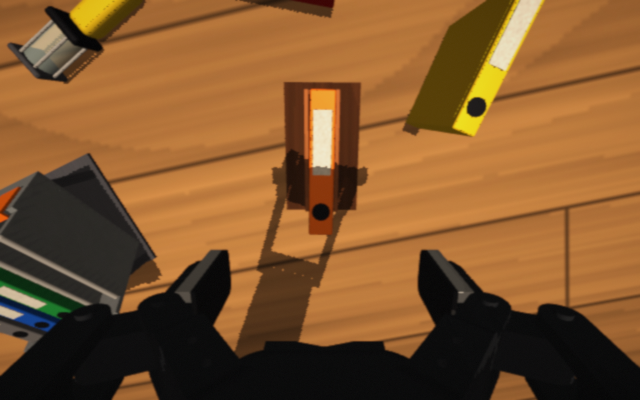

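The rack shot shows the free slot at column ~331. Its clips are at (331,99) and (327,247), with files at 240, 268 and 298. The binder shot shows the spine from (308,89) to (338,89), down to (309..332,234). I'll fit both poses and check them with an overlay.

```bash
python3 - <<'E'
from h import *
import json
L=json.load(open('looks.json'));C=cam('wrist',L['rack']);Cb=cam('wrist',L['bind'])
a=cv2.imread('pics/w_rack.png');b=cv2.imread('pics/w_bind.png')
# clips
h=cv2.cvtColor(a,cv2.COLOR_BGR2HSV);m=((h[...,0]<12)&(h[...,1]>200)&(h[...,2]>120)).astype(np.uint8)
for n,x0,y0,x1,y1 in(('far',310,78,352,120),('near',310,238,345,254)):
    q=np.argwhere(m[y0:y1,x0:x1]);print(n,q.min(0)[::-1]+[x0,y0],q.max(0)[::-1]+[x0,y0],len(q),q.mean(0)[::-1]+[x0,y0])
# binder rect fit: hand corners, z fixed 186
uv=np.array([(308,89),(338,89),(332,234),(309,234)],float)
loc=np.array([(70,12),(70,-12),(-70,-12),(-70,12)],float)
def P(p):
    c,s=np.cos(np.radians(p[2])),np.sin(np.radians(p[2]));return np.c_[p[0]+c*loc[:,0]-s*loc[:,1],p[1]+s*loc[:,0]+c*loc[:,1],np.full(4,186.)]
r=least_squares(lambda p:(proj(Cb,P(p))-uv).ravel(),[589,-240,-12]);print('binder',r.x,r.fun.round(1))
# stand base: top rect ~
for q in((285,83),(361,83),(356,210)):print('stand z6',onz(Cb,q,6).round())
# rack overlay
g=cv2.resize(a[60:270,180:380],None,fx=3,fy=3,interpolation=cv2.INTER_CUBIC)
c=(562,116);Y=13
def ln(A,B,col):
    p=(proj(C,[slotpt(c,Y,A),slotpt(c,Y,B)])-[180,60])*3;cv2.line(g,*[tuple(int(v) for v in u) for u in p],col,1)
for y in(-18,18,54):ln((-77,y,100),(77,y,100),(0,255,255))
ln((77,-13,60),(77,13,60),(255,0,255));ln((-77,-13,120),(-77,13,120),(255,0,255))
ln((-77,0,0),(77,0,0),(0,255,0))
cv2.imwrite('pics/ov.png',g)
E
```

```text
far [318  86] [343 114] 517 [330.24758221  97.05802708]
near [318 244] [337 251] 100 [328.07 247.12]
binder [ 591.07156282 -240.7433898   -12.97491192] [ 1.5 -1.1 -1.5 -0.6  0.4  1.3 -0.4  0.9]
stand z6 [ 690. -207.    6.]
stand z6 [ 668. -313.    6.]
stand z6 [ 483. -272.    6.]
```

View pics/ov.png

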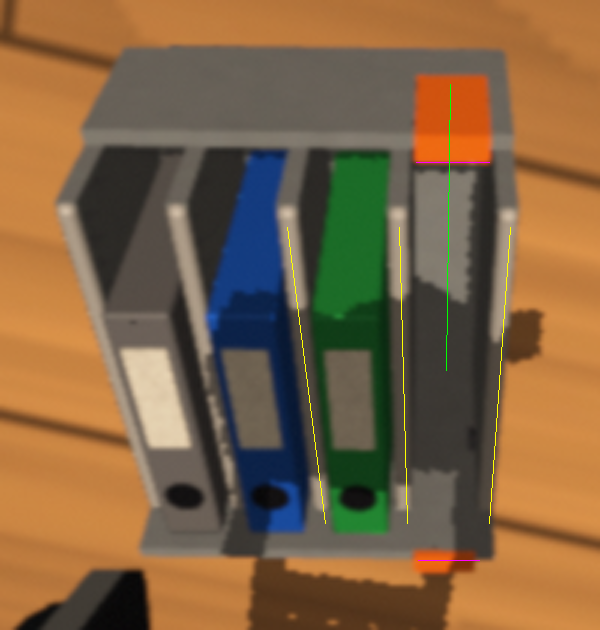

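The overlay matches the rack to about 1 px, so the slot is at (562,116) with yaw 13. Next I'll grasp the binder.

```bash
python3 - <<'E'
from h import *
b=(591,-240.7);e=tool(-12.5,0,-1)
goto((*b,230),e); move_l((*b,146),e,120); grip(10,80); wait(.2)
o=get_obs();print(o['t'],o['tcp_pos'],o['grip_width'],o['grip_force'],o['wrist_force'].round(1) if hasattr(o['wrist_force'],'round') else o['wrist_force'])
move_l((*b,240),e,80); move_l((*b,400),e,250)
o=get_obs();print(o['t'],o['grip_width'],o['grip_force'],o['wrist_force'])
goto(slotpt((562,116),13,(0,0,330)),tool(13,30,-1)); wait(.2)
move_l(slotpt((562,116),13,(0,0,278)),tool(13,30,-1),80);wait(.4)
o=get_obs();print(o['t'],o['tcp_pos'],o['ee_rot'],slotpt((562,116),13,(0,0,278)),o['grip_width'],o['wrist_force'],o['joint_pos'])
w=get_image('wrist');s=get_image('side');cv2.imwrite('pics/hov_w.png',w[:,:,::-1]);cv2.imwrite('pics/hov_s.png',s[:,:,::-1])
v=np.hstack([cv2.resize(w[:,:,::-1][0:300,160:480],(480,450)),cv2.resize(s[:,:,::-1][60:240,330:458],(320,450))]);cv2.imwrite('pics/hov.png',v)
E
```

```text
7.1583 [ 591.45930395 -240.97256485  146.48537237] 23.037031135968167 78.74487519264221 [ 0.7 -1.7  2.4]
9.275 23.225327117604312 78.30614447593689 [-0.53063082 -0.3722779  -3.22281724]
12.0917 [426.63296189  84.69852347 297.12567608] [179.98735141 -30.03674928  13.0026014 ] [426.56256099  84.73180345 296.75506225] 23.377433846581447 [-0.41740828 -0.25398014 -2.66078923] [ -4.05287708 -37.97123212 131.12182147   9.92190536  58.30062359
  69.87513017]
```

View pics/hov.png

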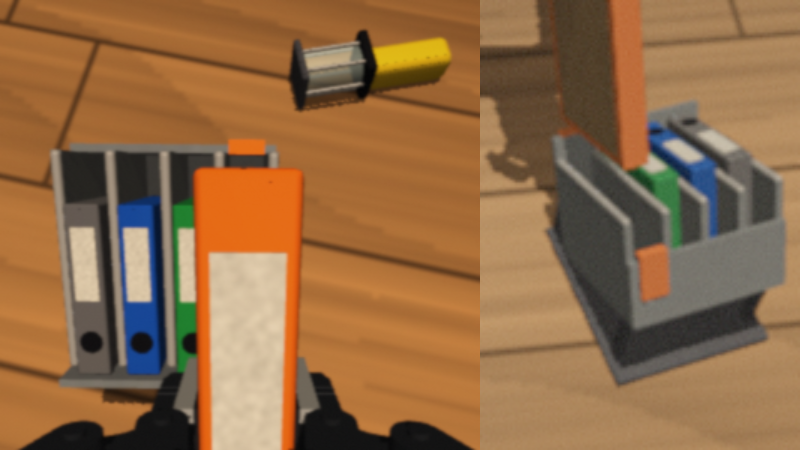

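```bash
python3 - <<'E'
from h import *
o=get_obs();C=cam('wrist',(o['tcp_pos'],o['ee_rot']));a=cv2.imread('pics/hov_w.png')
h=cv2.cvtColor(a,cv2.COLOR_BGR2HSV);m=((h[...,0]<14)&(h[...,1]>190)&(h[...,2]>110))
for r in (94,96,98,100,116,120,130,140,160): 
    q=np.where(m[r,280:370])[0]+280; print(r,(q.min(),q.max(),(q.min()+q.max())/2) if len(q) else None)
print('clip pred',proj(C,[slotpt((562,116),13,v) for v in((77,-13,60),(77,13,60),(77,0,60),(77,1,60))]))
R=Ro.from_euler('xyz',o['ee_rot'],degrees=True).as_matrix()
for x in(66,60,20): print('spine pred',proj(C,[o['tcp_pos']+R@np.array([x,s,-40]) for s in(-12,12)]).ravel())
row=cv2.cvtColor(a,cv2.COLOR_BGR2GRAY)[108:111,295:360].mean(0);print(row.astype(int).tolist())
E
```

```text
94 (np.int64(312), np.int64(336), np.float64(324.0))
96 (np.int64(313), np.int64(336), np.float64(324.5))
98 (np.int64(313), np.int64(335), np.float64(324.0))
100 (np.int64(313), np.int64(335), np.float64(324.0))
116 (np.int64(289), np.int64(362), np.float64(325.5))
120 (np.int64(289), np.int64(362), np.float64(325.5))
130 (np.int64(289), np.int64(362), np.float64(325.5))
140 (np.int64(290), np.int64(361), np.float64(325.5))
160 (np.int64(291), np.int64(361), np.float64(326.0))
clip pred [[335.98752787 105.94962527]
 [312.25289357 105.93995532]
 [324.12014464 105.94479027]
 [323.20727448 105.94441835]]
spine pred [286.21932781 123.66437671 362.62471769 123.69414027]
spine pred [286.81411491 143.00248582 362.00056658 143.03299028]
spine pred [290.34100656 257.67110661 358.29958211 257.70519446]
[57, 58, 57, 57, 57, 57, 61, 80, 111, 136, 147, 148, 141, 120, 83, 47, 36, 39, 48, 55, 57, 57, 57, 57, 57, 57, 56, 55, 56, 56, 57, 57, 56, 57, 57, 57, 56, 56, 57, 56, 49, 41, 40, 61, 98, 127, 142, 148, 146, 134, 116, 111, 115, 116, 116, 117, 116, 117, 116, 116, 116, 116, 116, 117, 117]
```

The clip prediction agrees within 0.5 px. Now I'll lower the binder slowly, watching the force.

```bash
python3 - <<'E'
from h import *
c=(562,116);e=tool(13,30,-1);ax=Ro.from_euler('z',13,degrees=True).as_matrix()@[-.5,0,.866]
f0=np.array(get_obs()['wrist_force'])
for z in [260,245,230,215,200,185,170,158,150,146,144,142.5,141,140,139,138]:
    move_l(slotpt(c,13,(0,0,z)),e,60)
    o=get_obs();f=np.array(o['wrist_force'])-f0;p=np.array(o['tcp_pos'])-slotpt(c,13,(0,0,0))
    print(z,round(o['t'],1),'along',round(p@ax,1),'f',f.round(1),'fax',round(f@ax,1),round(o['grip_width'],1))
    if np.linalg.norm(f)>(25 if z>150 else 12): print('stop');break
E
```

```text
260 12.6 along 259.3 f [-0.4 -0.5  0. ] fax 0.3 23.0
245 13.0 along 244.5 f [-0.2 -0.1  0.4] fax 0.5 23.0
230 13.4 along 229.5 f [-0.8 -0.5 -0.4] fax 0.1 23.2
215 13.8 along 214.6 f [ 0.  -0.5  0.9] fax 0.8 23.3
200 14.2 along 199.7 f [-0.7  0.5  0.4] fax 0.6 23.1
185 14.6 along 185.6 f [ 6.5  1.1 -0.9] fax -4.1 23.4
170 15.0 along 170.0 f [ 7.   1.2 -0.1] fax -3.7 23.0
158 15.4 along 157.4 f [8.9 0.4 0.4] fax -4.1 23.3
150 15.7 along 149.1 f [ 7.3  1.  -0.8] fax -4.4 23.7
146 15.9 along 145.1 f [ 7.9  1.5 -1.2] fax -5.1 22.9
144 16.2 along 143.4 f [6.7 1.6 0.1] fax -3.3 23.1
142.5 16.4 along 142.2 f [5.9 0.3 1.6] fax -1.5 23.0
141 16.7 along 140.7 f [6.4 1.9 1.8] fax -1.8 23.0
140 16.9 along 140.1 f [4.1 0.5 5.5] fax 2.7 23.3
139 17.2 along 139.4 f [4.2 0.7 7.1] fax 4.0 23.1
138 17.4 along 139.1 f [-0.4 -0.3 13.4] fax 11.8 23.3
stop
```

The foot reached the floor at about 139.5, as expected. Now I'll release, back out and check.

```bash
python3 - <<'E'
from h import *
c=(562,116);e=tool(13,30,-1)
grip(45); wait(.2); print(get_obs()['grip_width'],get_obs()['wrist_force'])
move_l(slotpt(c,13,(0,0,200)),e,60); move_l(slotpt(c,13,(0,0,290)),e,120); wait(.5)
o=get_obs();C=cam('wrist',(o['tcp_pos'],o['ee_rot']))
w=get_image('wrist')[:,:,::-1].copy();s=get_image('side')[:,:,::-1].copy();S=cam('side')
P=[slotpt(c,13,v) for v in((70,12,180),(70,-12,180),(-70,-12,180),(-70,12,180))]
for im,K in((w,C),(s,S)):
    for u in proj(K,P): cv2.circle(im,tuple(int(round(x)) for x in u),1,(255,0,255),-1)
print(o['t'],proj(C,P).round(1).tolist())
cv2.imwrite('pics/end.png',np.hstack([cv2.resize(w[0:300,160:480],(480,450)),cv2.resize(s[60:240,330:458],(320,450))]))
E
```

```text
44.74098240707258 [ 0.33663612 -0.21782452 -0.29886281]
20.55 [[308.7, 112.0], [339.9, 112.0], [337.7, 275.7], [310.7, 275.6]]
```

View pics/end.png

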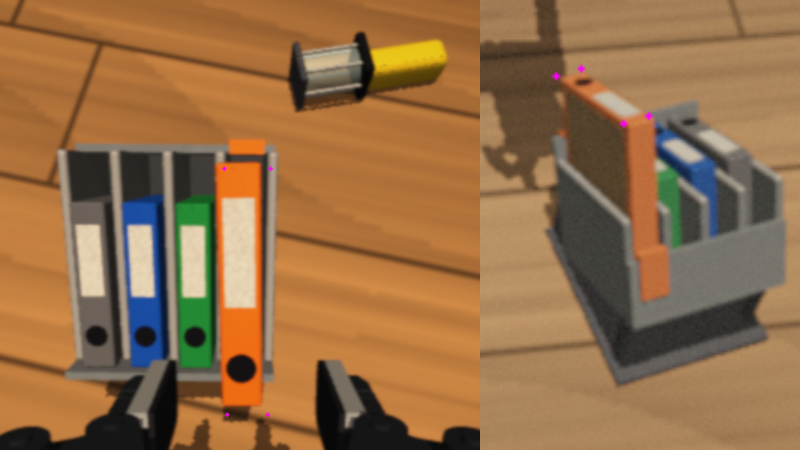

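The picture shows the binder home in the free slot, spine outwards, leaning a couple of degrees against the inner divider. Its spine is 3–4 mm off the predicted corners, which is within the slot's play. The files and lamp haven't moved, and the gripper is clear.

```bash
python3 -c "
from station import *
print(sign_off())"
```

```text
the job is handed in; nothing more can be done
None
```

The orange binder is fully home in the free slot, spine outwards, with the files and lamp left in place; I handed the job in after about 21 s of robot time, and the station returned no verdict.

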